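Bring the salt to the front of the spice carousel and hold it there

TASK

Take the upright grip bar in the middle of the spice carousel gently, with no more than about 40 N of grip, and turn the turntable calmly (at most a quarter turn a second, re-gripping as needed) until the salt shaker, the short jar with the domed cap, stands squarely over the pointer that sticks out from under the turntable. Do not touch any of the jars or disturb the things standing about; none may tip. Finish while still gripping the bar, holding the turntable still, so that somebody else can take the salt.

Things in the scene. Friction and masses are not known exactly. Their poses are not given: they have to be found in the camera images.
- carousel: foot of the spice carousel, dark wood, fixed: a round disc 140 mm across, 9 mm high, under the turntable. Origin on the turning axis at worktop level, z up; its yaw is that of the turntable at the start.
- pointer: the front marker, fixed: a flat steel collar round the foot with a straight tongue 18 mm wide ending in a round tip 30 mm across. Origin on the turning axis at worktop level. The tongue runs along its -x axis and ends 135 mm from the axis, showing 29 mm beyond the turntable's edge: that direction is the front. Its yaw varies.
- turntable: light wooden disc 212 mm across, upper face 20 mm above the worktop, four round cups (49 mm inside, 35 mm high) centred 66 mm from the axis on its own +x, +y, -x and -y axes, a handle in the middle (see grip). Origin on the axis at worktop level. Turns both ways (stops 9.4 rad from start); light friction (0.06 N m, plus 0.15 N m per rad/s), no spring: it stays where left.
- grip (a point): centre of the handle's grip bar, on the turning axis 158 mm above the worktop, axes as the turntable's. The dark wooden bar, on a steel post 14 mm thick, is 60 mm long (along x), 16 mm thick (along y), 40 mm high, from 138 to 178 mm above the worktop; all jars end at 126 mm or lower, so open fingers fit over them.
- salt_shaker: the salt shaker: clear glass body that widens to its foot, rounded grey dome cap without a flat top, no label; 44 mm across, 90 mm tall, the shortest of the four on the turntable; stands loose in one of the four cups (which one varies), foot 20 mm above the worktop; origin at the centre of its underside, z up
- spice_1: spice jar, straight, 45 mm across, 106 mm tall, wide flat screw cap as wide as the jar, paper label; stands loose in one of the four cups (which one varies), foot 20 mm above the worktop; origin at the centre of its underside, z up
- spice_3: spice jar, straight and slim, 40 mm across, 105 mm tall, flat screw cap, paper label; stands loose in one of the four cups (which one varies), foot 20 mm above the worktop; origin at the centre of its underside, z up
- spice_4: spice jar of the same kind as spice_3, 40 mm across, 105 mm tall; stands loose in one of the four cups (which one varies), foot 20 mm above the worktop; origin at the centre of its underside, z up
- garlic: bystander: a garlic bulb, 54 mm across, 53 mm high, on the worktop right of the sink; origin under its centre
- mug: bystander: a mug 92 mm high with a handle, 78 x 112 mm, on the worktop before the sink; origin under its centre
- bystander_tin: bystander: a round food tin 75 mm across, 58 mm high, on the worktop before the sink; origin under its centre

How it is judged:
By the outcome, as a careful person would: the job done as asked, in the order asked, and still so for the second after the job is handed in, while the arm keeps its last pose, push and grip.
It also fails if it takes over 48 s, if anything falls off the work surface, if the arm or the gripper's body presses on something with over 40 N, if the wrist force passes 120 N, or if a joint passes its speed limit or range.

ROBOT

A 6-joint arm with a two-finger parallel gripper is mounted at the origin on a cart in front of the work surface, level with it; the furniture and walls round the work are solid. World frame = base frame: x ahead of the robot, y to its left, z up, the work surface at z = 0. Lengths are in m, angles in rad, forces in N, time in s.
With the tool pointing down it reaches from about 0.35 to 0.775 m from the base axis. Payload 7.3 kg.
Tool frame: the origin (TCP) lies between the finger pads, 19 mm behind the fingertips; this is the grasp point; z points along the fingers, y is the line along which they close (so a half turn about z gives the same grasp; the last joint's range is limited). The gripper opens to 92 mm and grips with 3 to 60 N. Pads are 19 mm wide; open, the fingers measure 130 mm over their backs; the gripper's body (75 mm by 190 mm) begins 47 mm behind the grasp point.
Start: joints at [-1.345, 0.342, 1.524, -0, 1.275, -0.146], TCP at [0.191, -0.489, 0.246] pointing down, gripper open.
Joint ranges: [-2.53, 2.53], [-0.77, 2.02], [0.04, 2.7], [-1, 4.14], [0.28, 2.66], [-3.11, 3.11]. Speed limits (rad/s): [2.57, 2.57, 3.14, 3.14, 3.14, 3.14].

INTERFACE

Orientations are given as [roll, pitch, yaw] about the fixed x, y, z axes, in that order (R = Rz(yaw) Ry(pitch) Rx(roll)).
In Python, from cell import telemetry, vision, ticket gives the robot as it stands.
- The arm moves only by the shell command python3 -m crank 'ROWS' [FORCE]. ROWS is JSON, a list of rows, each a list of 5 numbers: the gripper command: -1 is shut, 1 is fully open, values between are in proportion, then the shift along the tool's x, y, z in mm, then the turn about the tool's z in rad. In form: [[fingers, dx, dy, dz, roll], ...]. A call has 1 to 12 rows; each row is the pose to reach, as a shift and turn from the pose commanded when the call began, along the tool's axes at that moment; what a row does not reach only later rows make up. A row lasts 1/12 s, in which the tool goes at most 41.7 mm and 7.16 degrees, less where a joint would pass 70% of its speed; a pose out of reach is approached as far as the arm can. A call with a gripper value outside its range is refused whole. The fingers move at their own pace and stop on an object; FORCE is the grip in N (left out, the last holds). Time passes only in rows, so rows that repeat a pose let the fingers close. It gives the time, the measured TCP pose, the force, the opening and the grip force at its end, in the units of the state.
- telemetry.observe(): the state, without advancing time (a new reading comes with each control period).
- vision.read_camera(name): name is "side" or "top"; returns (picture, depth): 384x512x3 uint8, red, green, blue; 384x512 float32, m along the optical axis (not along the pixel's ray), 0 where there is no reading.
- vision.get_calibration(name): a dict with "camera_matrix" (3x3 intrinsics, pixels), "dist" ([k1, k2, p1, p2, k3] as OpenCV has them; the pictures are not rectified), "rvec" (rotation vector, rad) and "tvec" (3), from world to camera coordinates, as OpenCV has them. Camera axes: x right, y down, z forward; pixel columns grow to the right and rows downward; lengths in m; the calibration is good to about 2 mm. A picture is of the moment at which its call begins. get_calibration takes no time and is no camera call.
- ticket.hand_in(): hands the job in; it is judged then, once.
The state is a dict: "time": time; "qpos": joint angles; "qvel": joint speeds; "joint_efforts": joint torques, N m; "tool_pos": TCP position; "tool_rot": TCP orientation; "contact_force": force on the tool from outside, world axes, zero at the start; "torque": the same for the moment, N m; "opening": finger opening in m; "grip_force": force on a finger pad.
Only numpy, scipy, OpenCV 4.12 (cv2) and the standard library are available. Lean on these libraries where they do the work, as an engineer would, in place of code of your own. Each camera call takes 0.05 s, during which the arm holds its last target. There are 200 camera calls.

## Working session

There is one attempt and no reset: what is moved stays moved. The work goes in short steps, Python scripts to look and compute and a shell command to move; the robot and the scene stay as the last step left them, time stands still between calls to the robot, and variables do not carry over. Pictures are saved under pics/ and viewed, at most 10 in all, crops included, and the job is handed in when it is done.

```bash
mkdir -p pics; ls; cat > h.py <<'E'
import numpy as np, cv2
from cell import telemetry, vision
def cloud(n):
    im,d=vision.read_camera(n); c=vision.get_calibration(n)
    K=np.array(c["camera_matrix"],float);D=np.array(c["dist"],float)
    R=cv2.Rodrigues(np.array(c["rvec"],float))[0];t=np.array(c["tvec"],float).ravel()
    v,u=np.mgrid[:d.shape[0],:d.shape[1]]
    p=cv2.undistortPoints(np.stack([u,v],-1).reshape(-1,1,2).astype(float),K,D).reshape(d.shape+(2,))
    X=np.dstack([p*d[...,None],d]); W=(X-t)@R; W[d==0]=np.nan
    return im,W
E
python3 - <<'E'
from h import *
for n in("top","side"):
    im,W=cloud(n); np.savez(f"{n}0.npz",im=im,W=W); cv2.imwrite(f"pics/{n}0.png",im[...,::-1])
print(telemetry.observe())
E
```

```text
pics
{'time': 0.1, 'qpos': array([-1.34500168e+00,  3.42670477e-01,  1.52492556e+00, -3.15887348e-05,
        1.27541321e+00, -1.45989301e-01]), 'qvel': array([ 0.00106037, -0.0032088 , -0.00178066,  0.00074166,  0.00113404,
        0.00035766]), 'joint_efforts': array([ 2.29640857e-03, -4.32004917e+01, -2.44694602e+01,  7.19193416e-02,
        5.26302145e-02, -4.62736273e-05]), 'tool_pos': array([ 0.19066051, -0.4887863 ,  0.24490398]), 'tool_rot': array([-3.14018673e+00, -1.76187734e-04,  3.71793045e-01]), 'contact_force': array([ 0.28935542, -0.0806047 , -0.65709297]), 'torque': array([-0.01177431, -0.0506063 ,  0.05502309]), 'grip_force': 0.0, 'opening': 0.09172977220443386}
```

View pics/top0.png

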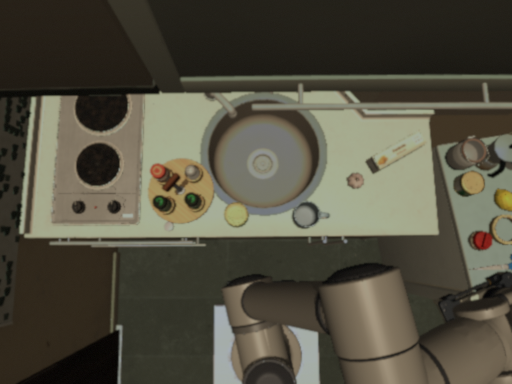

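View pics/side0.png

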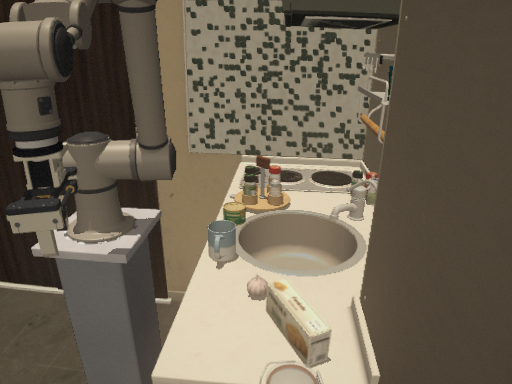

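The top view shows the carousel at about (181,190), jars at (160,171) red, (193,172) grey (probably the salt), (161,203) and (193,200) green, and the pointer tip at (168,226). Next I measure these.

```bash
python3 - <<'E'
from h import *
z=np.load("top0.npz");im,W=z["im"],z["W"]
for u,v in[(160,171),(193,172),(161,203),(193,200),(168,226),(172,181),(236,215),(305,214),(181,160),(210,195),(100,230)]: print(u,v,W[v,u].round(3))
s=W[150:235,135:225]; X=s[...,0];Y=s[...,1];Z=s[...,2]
dk=(Z>.012)&(Z<.03); p=s[dk]; 
m=((Z>.012)&(Z<.19)).astype(np.uint8)
c,_=cv2.findContours(m,cv2.RETR_EXTERNAL,cv2.CHAIN_APPROX_NONE); 
print("disc pts",len(p),p.mean(0), p.min(0),p.max(0))
from scipy.optimize import least_squares
h=cv2.convexHull(p[:,:2].astype(np.float32)).reshape(-1,2)
f=least_squares(lambda q:np.hypot(*(h-q[:2]).T)-.106,[p[:,0].mean(),p[:,1].mean()],loss="soft_l1",f_scale=.003);print("axis",f.x)
b=s[(Z>.15)&(Z<.2)]; print("bar",len(b),b[:,:2].mean(0),b.max(0),b.min(0)); C=np.cov(b[:,:2].T);w,V=np.linalg.eigh(C);print(w**.5,np.arctan2(V[1,1],V[0,1]))
cv2.imwrite("pics/c0.png",cv2.resize(im[150:240,130:230,::-1],None,fx=6,fy=6,interpolation=cv2.INTER_CUBIC))
S=np.load("side0.npz"); cv2.imwrite("pics/s0.png",cv2.resize(S["im"][145:225,215:315,::-1],None,fx=6,fy=6,interpolation=cv2.INTER_CUBIC))
E
```

```text
160 171 [0.547 0.304 0.133]
193 172 [0.547 0.211 0.109]
161 203 [0.452 0.299 0.13 ]
193 200 [0.46  0.206 0.132]
168 226 [0.394 0.304 0.008]
172 181 [0.508 0.258 0.179]
236 215 [0.422 0.085 0.062]
305 214 [ 0.429 -0.131  0.012]
181 160 [0.606 0.264 0.023]
210 195 [0.491 0.17  0.019]
100 230 [ 0.384  0.527 -0.002]
disc pts 1964 [0.50210874 0.25757087 0.02116554] [0.38136545 0.16072083 0.01201982] [0.63025441 0.40863666 0.02993808]
axis [0.50640152 0.26867048]
bar 163 [0.50645551 0.26164138] [0.53090103 0.28635267 0.1846689 ] [0.48265076 0.24060213 0.15013919]
[0.00484301 0.01687439] 2.433864426928117
```

View pics/c0.png

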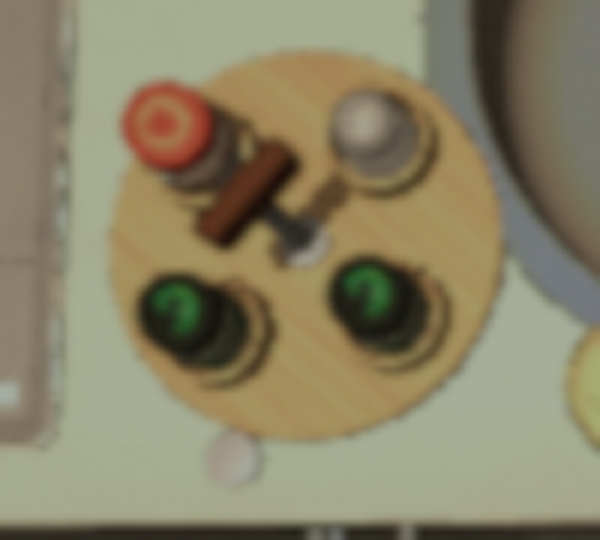

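View pics/s0.png

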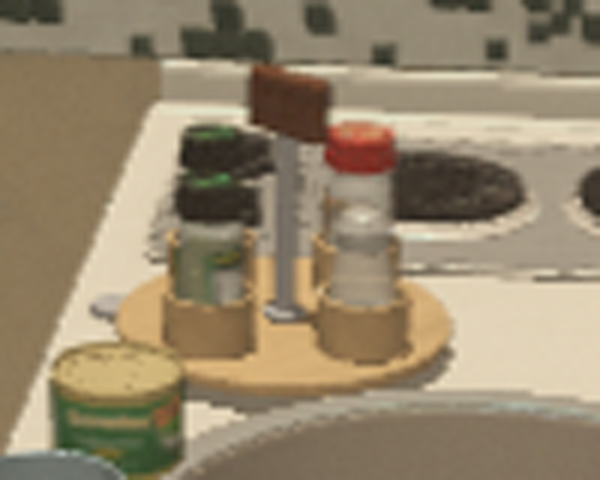

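The grey dome at crop (375,135) has its top at 0.109 m, so it is the salt. The pointer tip is at crop (233,458). I'll refine the axis, bar yaw, salt angle and pointer angle from the saved data.

```bash
cat >> h.py <<'E'
from scipy.optimize import least_squares
def meas(im,W,ax0=(.506,.263),tipz=.008):
    X,Y,Z=W[...,0],W[...,1],W[...,2]; near=np.hypot(X-ax0[0],Y-ax0[1])
    hsv=cv2.cvtColor(im,cv2.COLOR_RGB2HSV)
    wood=(near<.118)&(Z>.014)&(Z<.027)&(hsv[...,1]>70)
    p=W[wood][:,:2]
    hull=cv2.convexHull(p.astype(np.float32)).reshape(-1,2)
    ax=least_squares(lambda q:np.hypot(*(hull-q[:2]).T)-q[2],[*ax0,.106],loss="soft_l1",f_scale=.002).x
    out={"axis":ax}
    b=W[(near<.06)&(Z>.172)&(Z<.19)][:,:2]
    if len(b)>20:
        w,V=np.linalg.eigh(np.cov(b.T)); r=cv2.minAreaRect(b.astype(np.float32))
        out["bar"]=(len(b),b.mean(0),w**.5*12**.5,np.arctan2(V[1,1],V[0,1])%np.pi,r)
    return out
def circ(P,c0,r):
    return least_squares(lambda q:np.hypot(*(P-q).T)-r,c0,loss="soft_l1",f_scale=.002).x
E
python3 - <<'E'
from h import *
for n in("top","side"):
    z=np.load(n+"0.npz");im,W=z["im"],z["W"]
    print(n,meas(im,W)); X,Y,Z=np.moveaxis(W,2,0)
    rel=np.array([.506,.263])
    # jars caps: top clusters
    r=np.hypot(X-rel[0],Y-rel[1])
    for k,lo,hi in(("salt",.075,.115),("rim",.045,.058),("tall",.12,.14)):
        m=((r<.1)&(r>.03)&(Z>lo)&(Z<hi)).astype(np.uint8)
        nl,L,st,_=cv2.connectedComponentsWithStats(m)
        for i in range(1,nl):
            if st[i,4]>12: q=W[L==i]; print(k,st[i,4],q.mean(0).round(3),np.ptp(q,0).round(3))
    m=(r>.11)&(r<.14)&(Z>.004)&(Z<.014)&(X<.43)
    q=W[m]; print("tip",len(q),q.mean(0),q.min(0),q.max(0))
E
```

```text
top {'axis': array([0.50813832, 0.26491966, 0.10440616]), 'bar': (118, array([0.50725634, 0.26326453]), array([0.01581663, 0.05753206]), np.float64(2.446684393521009), ((0.5082294344902039, 0.26364272832870483), (0.015598037280142307, 0.05796543136239052), 52.478660583496094))}
salt 120 [0.554 0.22  0.102] [0.032 0.031 0.039]
salt 60 [0.539 0.301 0.096] [0.036 0.034 0.04 ]
salt 32 [0.455 0.205 0.094] [0.03  0.029 0.035]
salt 44 [0.451 0.293 0.096] [0.037 0.024 0.039]
rim 72 [0.552 0.212 0.054] [0.055 0.04  0.013]
rim 22 [0.562 0.293 0.055] [0.031 0.019 0.01 ]
rim 15 [0.553 0.247 0.055] [0.035 0.01  0.006]
rim 19 [0.53  0.321 0.054] [0.018 0.035 0.012]
rim 50 [0.447 0.292 0.053] [0.044 0.043 0.013]
rim 40 [0.449 0.205 0.053] [0.028 0.042 0.012]
tall 180 [0.55  0.313 0.127] [0.044 0.044 0.014]
tall 149 [0.466 0.215 0.126] [0.039 0.038 0.012]
tall 149 [0.458 0.306 0.126] [0.039 0.039 0.011]
tip 136 [0.39484579 0.28491453 0.00688833] [0.36917427 0.17377159 0.00403001] [0.42873261 0.37310737 0.01393433]
side {'axis': array([0.50741129, 0.26312909, 0.10509403]), 'bar': (37, array([0.5083923 , 0.26091488]), array([0.01286727, 0.0597637 ]), np.float64(2.4712885353402565), ((0.5066821575164795, 0.263496458530426), (0.013468010351061821, 0.054461199790239334), 49.102237701416016))}
salt 29 [0.459 0.297 0.109] [0.038 0.024 0.019]
salt 195 [0.553 0.259 0.096] [0.045 0.113 0.04 ]
salt 119 [0.466 0.202 0.095] [0.04  0.028 0.039]
rim 17 [0.529 0.305 0.052] [0.013 0.032 0.012]
rim 72 [0.466 0.199 0.052] [0.055 0.045 0.013]
rim 71 [0.56  0.207 0.052] [0.055 0.046 0.013]
tall 34 [0.458 0.303 0.124] [0.038 0.04  0.007]
tall 48 [0.551 0.31  0.126] [0.038 0.048 0.008]
tall 46 [0.466 0.212 0.124] [0.036 0.041 0.007]
tip 17 [0.39003609 0.30272977 0.00722332] [0.38093524 0.29149905 0.00406996] [0.39933315 0.31854654 0.00960283]
```

```bash
python3 -m crank '[[1,30,-20,0,-0.1],[1,60,-40,0,-0.2],[1,92,-62,0,-0.3],[1,122,-84,0,-0.4],[1,153,-106,0,-0.5],[1,183,-127,0,-0.6],[1,214,-148,0,-0.7],[1,245,-169,0,-0.8],[1,275,-190,0,-0.9],[1,306,-212,0,-1.0],[1,336,-233,0,-1.1],[1,336,-233,0,-1.2]]' 20; python3 - <<'E'
from h import *
s=telemetry.observe();print(s["qpos"],s["tool_pos"],s["tool_rot"])
y=s["tool_rot"][2];c,n=np.cos(y),np.sin(y);d=np.array([.5075,.2635])-s["tool_pos"][:2]
print(d@[c,n],d@[n,-c],y-2.437)
E
```

```text
time: 1.1
tool_pos: [0.4213, -0.145, 0.2453]
tool_rot: [3.141, -0.002, 1.582]
contact_force: [-0.9, -0.6, 0.3]
opening: 0.0917
grip_force: 0.0
[-0.50539021  0.19642364  1.72701536  0.00242822  1.21842954 -0.51750107] [ 0.42134143 -0.14504229  0.24534154] [ 3.14070590e+00 -2.11736239e-03  1.58206978e+00]
0.4075450487146403 0.09075868561769297 -0.8549302171710393
```

```bash
python3 -m crank '[[1,38,8,0,-0.08],[1,76,17,0,-0.16],[1,114,25,0,-0.24],[1,152,34,0,-0.32],[1,190,42,0,-0.4],[1,228,51,0,-0.48],[1,266,59,0,-0.56],[1,304,68,0,-0.64],[1,342,76,0,-0.72],[1,375,83,0,-0.8],[1,400,89,0,-0.86],[1,407,91,0,-0.86]]'
python3 -m crank '[[1,0,0,0,0],[1,0,0,0,0],[1,0,0,0,0]]'; python3 - <<'E'
from h import *
im,W=cloud("top"); cv2.imwrite("pics/t1.png",cv2.resize(im[140:240,120:240,::-1],None,fx=5,fy=5,interpolation=cv2.INTER_CUBIC))
im,W=cloud("side"); cv2.imwrite("pics/s1.png",cv2.resize(im[80:225,190:340,::-1],None,fx=4,fy=4,interpolation=cv2.INTER_CUBIC))
s=telemetry.observe();print(s["qpos"],s["tool_pos"],s["tool_rot"])
y=s["tool_rot"][2];c,n=np.cos(y),np.sin(y);d=np.array([.5075,.2635])-s["tool_pos"][:2]
print(d@[c,n],d@[n,-c],y-2.437)
E
```

```text
time: 2.1
tool_pos: [0.5096, 0.2607, 0.2446]
tool_rot: [3.141, -0.001, 2.438]
contact_force: [-0.1, -0.8, 0.4]
opening: 0.0919
grip_force: 0.0
time: 2.35
tool_pos: [0.5095, 0.2558, 0.2453]
tool_rot: [-3.141, 0.0, 2.43]
contact_force: [-0.6, 0.3, 0.5]
opening: 0.092
grip_force: 0.0
[ 3.30762746e-01  4.25411744e-01  1.39550338e+00 -3.56194948e-04
  1.32079307e+00 -5.27920587e-01] [0.50973793 0.25570185 0.24568955] [-3.14131898e+00  2.39915986e-04  2.42956784e+00]
0.006789265511083546 0.004441320721300186 -0.007432162460830671
```

View pics/s1.png

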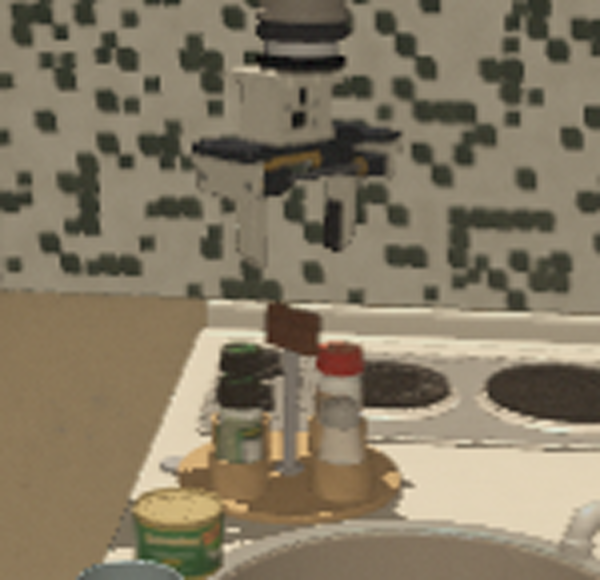

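The side view shows the open gripper straight above the bar (290,325), with its fingers on either side of it, so I descend.

```bash
python3 -m crank '[[1,7,4,0,-0.01],[1,7,4,15,-0.01],[1,7,4,30,-0.01],[1,7,4,45,-0.01],[1,7,4,60,-0.01],[1,7,4,72,-0.01],[1,7,4,80,-0.01],[1,7,4,84,-0.01],[1,7,4,85,-0.01],[1,7,4,85,-0.01],[1,7,4,85,-0.01]]'
python3 - <<'E'
from h import *
s=telemetry.observe();print(s["qpos"],s["tool_pos"],s["tool_rot"])
y=s["tool_rot"][2];c,n=np.cos(y),np.sin(y);d=np.array([.5075,.2635])-s["tool_pos"][:2]
print(d@[c,n],d@[n,-c],y-2.437)
E
```

```text
time: 3.37
tool_pos: [0.5074, 0.2648, 0.1612]
tool_rot: [3.141, 0.001, 2.442]
contact_force: [-0.5, 0.3, 0.5]
opening: 0.0918
grip_force: 0.0
[ 3.47136935e-01  5.03924873e-01  1.51276959e+00 -6.45235336e-05
  1.12361295e+00 -5.23746487e-01] [0.50742016 0.26480595 0.16123274] [3.14050881e+00 6.93194831e-04 2.44170724e+00]
-0.0009022749249538578 -0.0009475185314027877 0.0047072374732080036
```

```bash
python3 -m crank '[[0.4,0,0,0,0],[0,0,0,0,0],[-0.3,0,0,0,0],[-0.45,0,0,0,0],[-0.52,0,0,0,0],[-0.55,0,0,0,0],[-0.58,0,0,0,0],[-0.61,0,0,0,0],[-0.64,0,0,0,0],[-0.67,0,0,0,0],[-0.7,0,0,0,0],[-1,0,0,0,0]]' 22
python3 -m crank '[[-1,0,0,0,0],[-1,0,0,0,0],[-1,0,0,0,0]]'; python3 -c "
from h import *
s=telemetry.observe();print(s['tool_pos'],s['tool_rot'],s['torque'])"
```

```text
time: 4.37
tool_pos: [0.5081, 0.2659, 0.1605]
tool_rot: [3.138, 0.0, 2.441]
contact_force: [10.3, 14.0, -10.4]
opening: 0.0164
grip_force: 8.2
time: 4.62
tool_pos: [0.5083, 0.2661, 0.1605]
tool_rot: [3.138, 0.001, 2.442]
contact_force: [5.3, 6.6, -4.4]
opening: 0.0158
grip_force: 22.0
[0.50828105 0.26612611 0.16045228] [3.13756255e+00 5.66753858e-04 2.44168113e+00] [ 0.76950152 -0.67699112 -0.08165076]
```

```bash
python3 -m crank '[[-1,0,1,0,0],[-1,0,2,0,0],[-1,0,2,0,0.01],[-1,0,2,0,0.03],[-1,0,2,0,0.06],[-1,0,2,0,0.1],[-1,0,2,0,0.15],[-1,0,2,0,0.2],[-1,0,2,0,0.25],[-1,0,2,0,0.29],[-1,0,2,0,0.3],[-1,0,2,0,0.3]]' 28; python3 -c "
from h import *
s=telemetry.observe();print(s['tool_pos'],s['tool_rot'],s['torque'])
im,W=cloud('side');cv2.imwrite('pics/s2.png',cv2.resize(im[80:225,190:340,::-1],None,fx=4,fy=4,interpolation=cv2.INTER_CUBIC))"
```

```text
time: 5.62
tool_pos: [0.508, 0.2659, 0.1604]
tool_rot: [-3.141, 0.0, 2.141]
contact_force: [-1.9, -1.6, 0.5]
opening: 0.0159
grip_force: 28.0
[0.50804152 0.26594835 0.16044361] [-3.14084718e+00  8.96561884e-05  2.14140568e+00] [-0.12045662  0.0162365  -0.07332391]
```

View pics/s2.png

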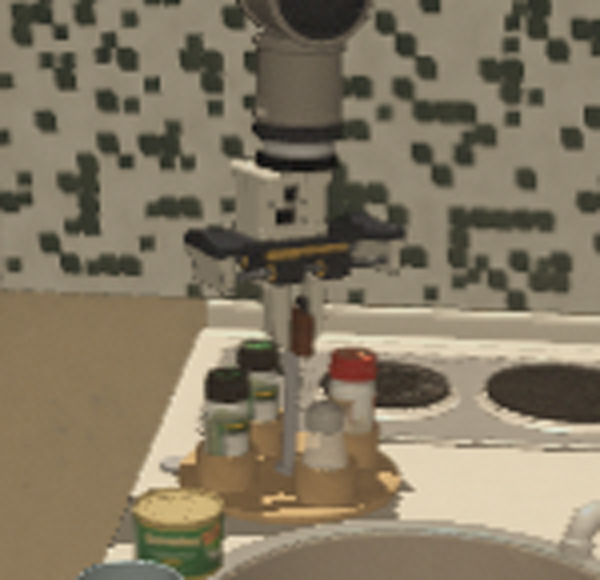

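The side view shows the fingers on the bar at (303,330), with the turntable turning and all the jars clear. I continue turning.

```bash
python3 -m crank '[[-1,0,0,0,0.02],[-1,0,0,0,0.06],[-1,0,0,0,0.12],[-1,0,0,0,0.18],[-1,0,0,0,0.24],[-1,0,0,0,0.3],[-1,0,0,0,0.36],[-1,0,0,0,0.42],[-1,0,0,0,0.48],[-1,0,0,0,0.54],[-1,0,0,0,0.6],[-1,0,0,0,0.66]]'
python3 -m crank '[[-1,0,0,0,0.06],[-1,0,0,0,0.12],[-1,0,0,0,0.18],[-1,0,0,0,0.24],[-1,0,0,0,0.3],[-1,0,0,0,0.36],[-1,0,0,0,0.42],[-1,0,0,0,0.48],[-1,0,0,0,0.54],[-1,0,0,0,0.6],[-1,0,0,0,0.66],[-1,0,0,0,0.72]]'
python3 -m crank '[[-1,0,0,0,0.06],[-1,0,0,0,0.12],[-1,0,0,0,0.18],[-1,0,0,0,0.24],[-1,0,0,0,0.3],[-1,0,0,0,0.36],[-1,0,0,0,0.42],[-1,0,0,0,0.48],[-1,0,0,0,0.54],[-1,0,0,0,0.59],[-1,0,0,0,0.62],[-1,0,0,0,0.63]]'
python3 -m crank '[[-1,0,0,0,0.02],[-1,0,0,0,0.06],[-1,0,0,0,0.11],[-1,0,0,0,0.16],[-1,0,0,0,0.21],[-1,0,0,0,0.26],[-1,0,0,0,0.31],[-1,0,0,0,0.36],[-1,0,0,0,0.39],[-1,0,0,0,0.4],[-1,0,0,0,0.4],[-1,0,0,0,0.4]]'
cat > m.py <<'E'
from h import *
import sys
s=telemetry.observe();print(s['qpos'],s['tool_pos'],s['tool_rot'],s['contact_force'],s['torque'])
k=sys.argv[1];A=np.array([.508,.2655])
for n in("top","side"):
    im,W=cloud(n);np.savez(n+k,im=im,W=W);X,Y,Z=np.moveaxis(W,2,0);r=np.hypot(*np.moveaxis(W[...,:2]-A,2,0))
    for t,lo,hi,a,b in(("tall",.12,.135,.03,.1),("salt",.098,.114,.03,.1),("tip",.004,.013,.108,.14)):
        m=((r<b)&(r>a)&(Z>lo)&(Z<hi)&((X<.44)|(t!="tip"))).astype(np.uint8)
        nl,L,st,_=cv2.connectedComponentsWithStats(m)
        for i in range(1,nl):
            if st[i,4]>9: q=W[L==i].mean(0); print(n,t,st[i,4],q.round(4),np.arctan2(*(q[:2]-A)[::-1]).round(3), np.hypot(*(q[:2]-A)).round(4))
    a,b,c,d,f=(140,240,120,240,5) if n=="top" else (80,225,190,340,4)
    cv2.imwrite(f"pics/{n}{k}.png",cv2.resize(im[a:b,c:d,::-1],None,fx=f,fy=f,interpolation=cv2.INTER_CUBIC))
E
python3 m.py 3
```

```text
time: 6.67
tool_pos: [0.5074, 0.2658, 0.1605]
tool_rot: [-3.14, 0.001, 1.479]
contact_force: [-5.5, -3.4, 2.8]
opening: 0.0158
grip_force: 28.0
time: 7.67
tool_pos: [0.5067, 0.2661, 0.1605]
tool_rot: [-3.14, 0.003, 0.759]
contact_force: [-8.4, -0.9, 4.1]
opening: 0.0158
grip_force: 28.0
time: 8.67
tool_pos: [0.5064, 0.2667, 0.1605]
tool_rot: [-3.141, 0.004, 0.13]
contact_force: [-9.0, 0.6, 3.9]
opening: 0.0161
grip_force: 28.0
time: 9.67
tool_pos: [0.5064, 0.2672, 0.1605]
tool_rot: [3.141, 0.004, -0.268]
contact_force: [-8.2, 2.4, 4.1]
opening: 0.0157
grip_force: 28.0
[0.35051536 0.50711283 1.50958137 0.00236711 1.1281285  2.18862222] [0.50635409 0.26715723 0.16045335] [ 3.14146184  0.00387093 -0.26832819] [-8.22804142  2.36935858  4.14540069] [ 0.39171387  1.02402307 -0.07667717]
top tall 106 [0.5738 0.2449 0.1259] -0.304 0.0689
top tall 57 [0.487  0.1896 0.1265] -1.841 0.0788
side tall 10 [0.5382 0.3238 0.1241] 1.092 0.0657
side tall 42 [0.5714 0.2426 0.1246] -0.347 0.0674
side tall 60 [0.4904 0.1974 0.1255] -1.824 0.0704
side salt 32 [0.5286 0.3142 0.1068] 1.17 0.0528
side salt 31 [0.447  0.2763 0.1043] 2.966 0.062
side salt 46 [0.5708 0.2346 0.1067] -0.457 0.07
side salt 55 [0.4919 0.1867 0.1061] -1.772 0.0805
side tip 17 [0.3907 0.3011 0.0079] 2.847 0.1226
```

View pics/top3.png

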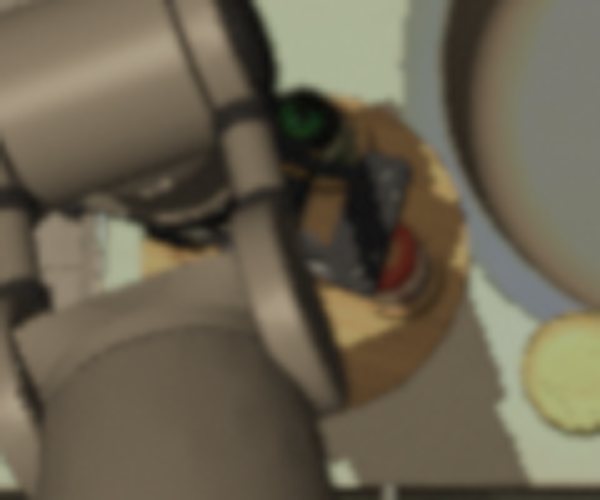

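View pics/side3.png

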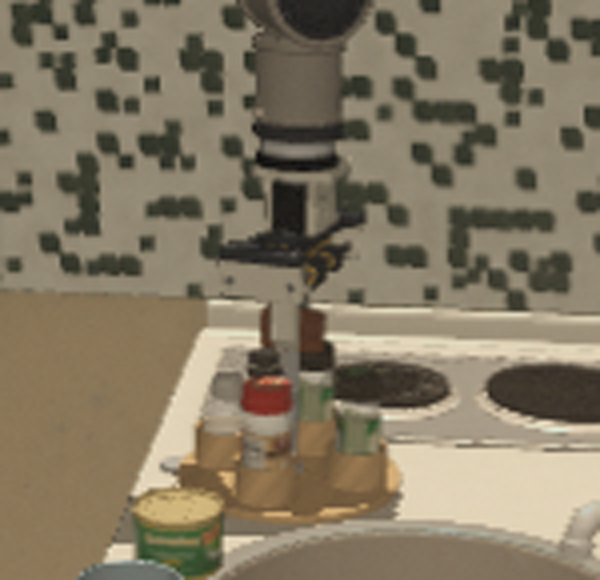

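The top view is mostly hidden by the arm. The side view shows the salt front-left at (228,400) and the red cap at (265,390). The jar at (358,430) seems to lack its dark cap, so I check heights there.

```bash
python3 - <<'E'
from h import *
z=np.load("side3.npz");im,W=z["im"],z["W"]
for x,y in[(358,400),(358,408),(358,420),(358,440),(358,470),(315,345),(315,360),(315,380),(315,400),(315,430),(265,350),(265,360),(265,395),(228,378),(228,395),(228,410),(228,450),(340,400),(378,420)]:
    u,v=190+x//4,80+y//4; print((x,y),W[v,u].round(3),im[v,u])
E
```

```text
(358, 400) [0.569 0.233 0.103] [70 63 53]
(358, 408) [0.57  0.233 0.096] [177 166 144]
(358, 420) [0.57  0.23  0.085] [108 103  82]
(358, 440) [0.571 0.233 0.065] [117 113  84]
(358, 470) [0.572 0.221 0.042] [146 116  77]
(315, 345) [0.527 0.252 0.148] [82 55 39]
(315, 360) [0.526 0.308 0.115] [47 42 33]
(315, 380) [0.526 0.316 0.092] [161 151 132]
(315, 400) [0.527 0.311 0.074] [115 112  83]
(315, 430) [0.528 0.303 0.048] [148 118  79]
(265, 350) [0.459 0.595 0.033] [85 75 65]
(265, 360) [0.459 0.587 0.021] [60 53 44]
(265, 395) [0.49  0.186 0.123] [114  45  35]
(228, 378) [0.45  0.274 0.107] [115 104  89]
(228, 395) [0.45  0.274 0.091] [130 120 104]
(228, 410) [0.45  0.27  0.077] [173 162 143]
(228, 450) [0.452 0.257 0.042] [137 109  73]
(340, 400) [0.555 0.244 0.099] [139 131 113]
(378, 420) [0.588 0.238 0.083] [81 96 67]
```

All four jars are upright: that dark cap merges with the burner behind it. I now refine the pointer direction from the unobstructed first pictures.

```bash
python3 - <<'E'
from h import *
A=np.array([.508,.2655])
for n in("top","side"):
    z=np.load(n+"0.npz");im,W=z["im"].astype(float),z["W"];X,Y,Z=np.moveaxis(W,2,0);c=vision.get_calibration(n)
    K,D,rv,tv=[np.array(c[k],float) for k in("camera_matrix","dist","rvec","tvec")]
    reg=(np.hypot(X-.39,Y-.303)<.05)&(np.hypot(X-A[0],Y-A[1])>.107)
    # template: mean colour inside visible tip vs ring outside
    v,u=np.nonzero(reg); P=W[v,u][:,:2]; G=cv2.cvtColor(z["im"],cv2.COLOR_RGB2LAB)[v,u].astype(float)
    bg=np.median(G,0); dist=np.linalg.norm(G-bg,axis=1)
    # rays to plane z=.007
    best=[]
    R=cv2.Rodrigues(rv)[0]; p=cv2.undistortPoints(np.stack([u,v],-1)[:,None].astype(float),K,D).reshape(-1,2)
    d=np.c_[p,np.ones(len(p))]@R; o=-R.T@tv.ravel(); Q=(o+d*((.007-o[2])/d[:,2])[:,None])[:,:2]
    for a in np.arange(2.6,3.05,.005):
      for L in(.117,.12,.123):
        cc=A+L*np.array([np.cos(a),np.sin(a)]); r=np.hypot(*(Q-cc).T)
        i=r<.0145;o_=(r>.0165)&(r<.026)
        if i.sum()>5: best.append((dist[i].mean()-dist[o_].mean(),a,L,i.sum()))
    best.sort(reverse=True); print(n,best[:4])
    hz=(Z>.0035)[v,u]&(Z<.012)[v,u]; q=Q[hz]; f=q.mean(0); print(hz.sum(),f,np.arctan2(*(f-A)[::-1]))
    w=np.clip(dist-np.percentile(dist,60),0,None)
    m=dist>0.5*np.sort(dist)[-8]; q=Q[m];print(m.sum(),q.mean(0),q.min(0),q.max(0))
E
```

```text
top [(np.float64(3.8563833638306297), np.float64(2.839999999999995), 0.117, np.int64(58)), (np.float64(3.791297894755635), np.float64(2.834999999999995), 0.117, np.int64(58)), (np.float64(3.7046555489658566), np.float64(2.844999999999995), 0.117, np.int64(60)), (np.float64(3.679011832615413), np.float64(2.8499999999999948), 0.117, np.int64(60))]
129 [0.38953518 0.30555901] 2.8155123987963955
162 [0.3469343  0.20280869] [0.32758578 0.16045518] [0.35984141 0.32586658]
side [(np.float64(55.05705330228946), np.float64(2.929999999999993), 0.117, np.int64(10)), (np.float64(53.55620955735503), np.float64(2.924999999999993), 0.117, np.int64(10)), (np.float64(53.062686281580056), np.float64(2.939999999999993), 0.117, np.int64(12)), (np.float64(52.299999610464596), np.float64(2.934999999999993), 0.117, np.int64(12))]
19 [0.38922517 0.30292544] 2.8363447335514937
21 [0.38804714 0.2951306 ] [0.36443443 0.2751699 ] [0.39875962 0.31682244]
```

```bash
python3 -m crank '[[-1,-1,0,0,0.01],[-1,-2,0,0,0.02],[-1,-2,0,0,0.03],[-1,-2,0,0,0.04],[-1,-2,0,0,0.05],[-1,-2,0,0,0.05],[-1,-2,0,0,0.05],[-1,-2,0,0,0.05],[-1,-2,0,0,0.05],[-1,-2,0,0,0.05]]'; python3 m.py 4
```

```text
time: 10.6
tool_pos: [0.5064, 0.2672, 0.1605]
tool_rot: [-3.141, 0.0, -0.318]
contact_force: [-1.4, 5.9, -0.2]
opening: 0.0158
grip_force: 28.0
[3.51300148e-01 5.05472458e-01 1.51231547e+00 8.22747219e-04
 1.12346854e+00 2.24006083e+00] [0.50639679 0.26720173 0.16050134] [-3.14080229e+00  1.96728124e-04 -3.18320036e-01] [-1.37238522  5.85646833 -0.23492133] [ 0.78200036  0.4402056  -0.07738448]
top tall 119 [0.572  0.2429 0.126 ] -0.339 0.0679
top tall 60 [0.4833 0.191  0.1269] -1.891 0.0785
side tall 14 [0.54   0.3241 0.1241] 1.071 0.0668
side tall 42 [0.5708 0.2399 0.1246] -0.387 0.0679
side tall 59 [0.4874 0.1978 0.1256] -1.866 0.0707
side salt 37 [0.5317 0.3136 0.106 ] 1.112 0.0536
side salt 33 [0.447  0.2796 0.1039] 2.915 0.0626
side salt 45 [0.5708 0.2313 0.1069] -0.498 0.0715
side salt 51 [0.4886 0.1874 0.1059] -1.814 0.0805
side tip 17 [0.3906 0.3022 0.0075] 2.839 0.123
```

View pics/side4.png

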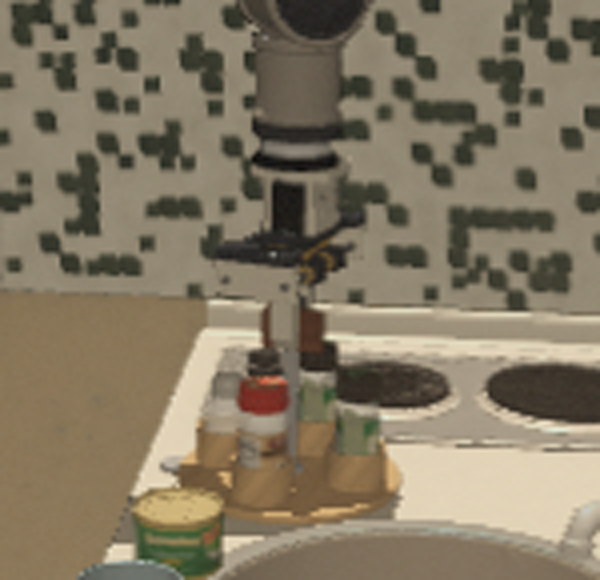

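The side view shows the salt at (225,400) in line with the pointer tip at (170,465). The jars are upright and the grip is holding at 28 N.

```bash
python3 -c "
from cell import ticket
print(ticket.hand_in())"
```

```text
the job is handed in; nothing more can be done
None
```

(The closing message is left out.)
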